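# Raise the window of a bench safety screen

### The arm

A 6-joint arm with a two-finger parallel gripper is mounted at the origin on the work surface. World frame = base frame: x ahead of the robot, y to its left, z up, the work surface at z = 0. Lengths are in m, angles in rad, forces in N, time in s.
With the tool pointing down it reaches from about 0.275 to 0.75 m from the base axis. Payload 10.2 kg.
Tool frame: the origin (TCP) lies midway between the tips of the shut fingers; the grasp point (between the pads) lies 19 mm behind it; z points along the fingers, x is the direction in which the jaws open and shut, and the axes are right-handed (so a half turn about z gives the same grasp; the last joint's range is limited). The gripper opens to 88 mm and grips with 3 to 60 N. Pads are 18 mm wide; open, the fingers measure 123 mm over their backs; the gripper's body (75 mm by 187 mm) begins 45 mm behind the grasp point.
Start: joints at [1.094, 0.313, 1.498, -0, 1.331, -0.223], TCP at [0.132, 0.508, 0.202] pointing down, gripper open.
Joint ranges: [-2.94, 2.94], [-0.97, 2.17], [0.19, 2.56], [-1.23, 4.37], [0.02, 3.11], [-2.88, 2.88]. Speed limits (rad/s): [2.39, 2.39, 3.01, 3.14, 3.14, 3.14].

### API

Orientations are given as [roll, pitch, yaw] about the fixed x, y, z axes, in that order (R = Rz(yaw) Ry(pitch) Rx(roll)).
In Python, from cell import sensors, grab_frame, camera_info, manip gives the robot as it stands.
- The arm moves only by the tool play_rows, never from a script. Its argument "moves" is a list of rows, each a list of 7 numbers: the turn, a rotation vector about the tool's x, y, z in rad, then the shift along the tool's x, y, z in cm, then the closure, from 0 (fully open) to 1 (shut). In form: [[wx, wy, wz, tx, ty, tz, jaw], ...]. A call has 1 to 12 rows; each row is the pose to reach, as a shift and turn from the pose commanded when the call began, along the tool's axes at that moment; what a row does not reach only later rows make up. A row lasts 1/8 s, in which the tool goes at most 62.5 mm and 10.7 degrees, less where a joint would pass 70% of its speed; a pose out of reach is approached as far as the arm can. A call with a gripper value outside its range is refused whole. The fingers move at their own pace and stop on an object; the grip force is fixed at half the most. Time passes only in rows, so rows that repeat a pose let the fingers close. It gives the time, the measured TCP pose, the force and the opening at its end, in the units of the state.
- sensors.get_obs(): the state, without advancing time (a new reading comes with each control period).
- grab_frame(name): name is "side" or "top" or "wrist"; returns the picture (480x640x3 uint8, red, green, blue); there is no depth.
- camera_info(name): a dict with "fovy" (degrees; the focal length in pixels is half the picture's height over the tangent of half this angle, whatever the lens; pixels are square), "cx", "cy" (the principal point, pixels), "k1" (the pictures are not rectified: a ray, as slopes to the right and down, at radius r is drawn at 1 + k1 r^2 times it, then the intrinsics apply), "cam_to_world" (4x4, takes a point from camera to world coordinates); the wrist camera has in their place "mount" (4x4, takes a point from camera to tool coordinates, whose origin is the TCP and whose axes are the tool frame's). Camera axes: x right, y down, z forward; pixel columns grow to the right and rows downward; lengths in m; the calibration is good to about 2 mm. A picture is of the moment at which its call begins: read the wrist's pose just before it. camera_info takes no time and is no camera call.
- manip.job_done(): hands the job in, once; it reports no verdict.
The state is a dict: "t": time; "q": joint angles; "joint_velocities": joint speeds; "joint_efforts": joint torques, N m; "position": TCP position; "tcp_rot": TCP orientation; "contact_force": force on the tool from outside, world axes, zero at the start; "torque": the same for the moment, N m; "gripper_width": finger opening in m.
Only numpy, scipy, OpenCV 4.12 (cv2) and the standard library are available. Lean on these libraries where they do the work, as an engineer would, in place of code of your own. Each camera call takes 0.05 s, during which the arm holds its last target. There are 200 camera calls.

### The job

A safety screen with two sliding windows side by side stands on the lab bench; behind one of them is the round flask on its cork ring, behind the other a bottle. Push the window in front of the flask up from beneath its lip until the lip is level with the black clamp collars on the posts, leave it there and take the hand away. Push with the fingers only from below: do not grip the lip, keep the fingers off the panes and their frames, leave the other window as it is and do not disturb the flask, bottle, beaker or jar.

Things in the scene. Friction and masses are not known exactly. Their poses are not given: they have to be found in the camera images.
- screen: safety screen fixed on the bench: three upright aluminium posts (22 mm square, 490 mm tall) in one line, 210 mm apart, joined by a bar on top, with a window sliding up and down between each pair; clear side wings and a grey base plate 8 mm thick behind (the plate also reaches 25 mm in front of the posts' middle). Origin on the bench under the middle post; x points through the windows away from the robot, y to the left along the row of posts, z up
- window_left (a joint): height of the left (+y) window above its lowest position, m; 0 to 0.20, grows upwards. Counterbalanced: 2 to 5 N push it up, it stays where it is left. In the rules window_left_c0 is the lip's lower 7 mm, _c1 the lip's top 3 mm, _c2, _c3, _c4 the window's bottom rail, pane and top rail
- lip_left (a point): middle of the front edge of the left (+y) window's lip, half-way up its thickness. The lip is a level aluminium ledge, 130 mm wide, 10 mm thick (top 3 mm set back 13 mm), standing out 50 mm from the window's middle plane towards the robot. Below it is open air; its underside is 95 to 135 mm above the bench at the start
- window_right (a joint): height of the right (-y) window above its lowest position, m; 0 to 0.20, grows upwards. Counterbalanced: 2 to 5 N push it up, it stays where it is left. In the rules window_right_c0 is the lip's lower 7 mm, _c1 the lip's top 3 mm, _c2, _c3, _c4 the window's bottom rail, pane and top rail
- lip_right (a point): middle of the front edge of the right (-y) window's lip, half-way up its thickness. The lip is a level aluminium ledge, 130 mm wide, 10 mm thick (top 3 mm set back 13 mm), standing out 50 mm from the window's middle plane towards the robot. Below it is open air; its underside is 95 to 135 mm above the bench at the start
- collars: the mark: three equal black clamp collars, 32 mm square and 24 mm tall, one round each post of the screen, all at one height. Origin: at the middle post, half-way up the collars; axes parallel to the screen's. They are fixed
- flask_centre (a point): centre of the bulb of a round glass flask with brown contents, bulb 90 mm across, with a narrow neck, 166 mm tall in all, in a cork ring; loose, stands behind one of the windows. This point is 58 mm above its foot
- bottle: amber bottle, 68 mm across, 160 mm tall, loose, behind the other window; origin at the centre of its foot
- beaker: empty glass beaker, 72 mm across, 90 mm tall, loose on the bench at the robot's left in front of the screen; origin at the centre of its foot
- jar: white jar, 60 mm across, 85 mm tall, loose on the bench at the robot's right in front of the screen; origin at the centre of its foot
There are look-alikes about, which are no part of the job. Leave any blue or purple look-alike of the part that bears flask_centre alone.

How it is judged:
By the outcome, as a careful person would: the job done as asked, in the order asked, and still so for the second after the job is handed in, with the robot touching nothing.
It also fails if it takes over 43 s, if anything falls off the work surface, if the arm or the gripper's body presses on something with over 40 N, if the wrist force passes 120 N, or if a joint passes its speed limit or range.

## Working session

There is one attempt and no reset: what is moved stays moved. The work goes in short steps, Python scripts to look and compute and a tool call to move; the robot and the scene stay as the last step left them, time stands still between calls to the robot, and variables do not carry over. Pictures are saved under pics/ and viewed, about 8 in all and at most 12, crops included, and the job is handed in when it is done.

Besides the shell and the picture viewer there is one more tool, called after "Request:" as name([rows], argument=value, ...), one row to a line, values as JSON. play_rows: Moves the arm, as the interface text tells. Its arguments: {"type":"object","properties":{"moves":{"type":"array"}},"required":["moves"]}

```bash
mkdir -p pics; ls; python3 - <<'E'
from cell import sensors, grab_frame, camera_info
import cv2
o=sensors.get_obs();print(o['t'],o['position'],o['tcp_rot'],o['gripper_width'])
for n in ("side","top"):
    cv2.imwrite(f"pics/{n}0.png",grab_frame(n)[:,:,::-1])
for n in("side","top","wrist"):print(n,camera_info(n))
E
```

```text
pics
0.0 [0.13167642 0.5079168  0.20167656] [-3.14133437e+00  1.23272318e-03  1.31704363e+00] 0.0882563290680298
side {'fovy': 54.36442514540807, 'cx': 326.72252998402496, 'cy': 230.74554609862741, 'k1': 0.0338932670740648, 'cam_to_world': array([[-0.97805328, -0.10996146,  0.17697532,  0.39874635],
       [-0.20828041,  0.49327347, -0.84457123,  0.87425957],
       [ 0.00557306, -0.86289615, -0.50535055,  0.7141607 ],
       [ 0.        ,  0.        ,  0.        ,  1.        ]])}
top {'fovy': 55.44092811280799, 'cx': 316.3719873564959, 'cy': 244.4694575446028, 'k1': 0.013116416490390451, 'cam_to_world': array([[ 6.59467866e-03, -9.91539365e-01,  1.29638722e-01,
         4.49548583e-01],
       [-9.99978185e-01, -6.49067102e-03,  1.22478051e-03,
        -1.03596699e-02],
       [-3.72975795e-04, -1.29643971e-01, -9.91560539e-01,
         1.20579032e+00],
       [ 0.00000000e+00,  0.00000000e+00,  0.00000000e+00,
         1.00000000e+00]])}
wrist {'fovy': 60.25118278559456, 'cx': 321.9990259510151, 'cy': 236.75554029202024, 'k1': -0.05407658847863569, 'mount': array([[ 9.99999867e-01, -5.09613394e-04,  8.13674630e-05,
        -1.26832918e-03],
       [ 4.61004280e-04,  9.52992880e-01,  3.02992339e-01,
        -7.88213146e-02],
       [-2.31951567e-04, -3.02992261e-01,  9.52992988e-01,
        -1.82429836e-01],
       [ 0.00000000e+00,  0.00000000e+00,  0.00000000e+00,
         1.00000000e+00]])}
```

View pics/side0.png

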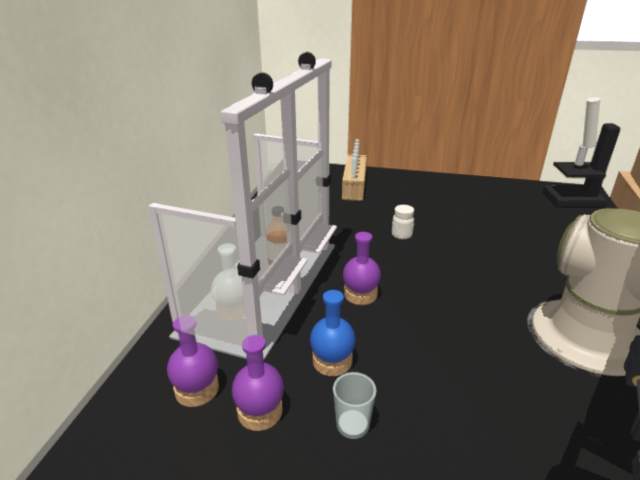

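View pics/top0.png

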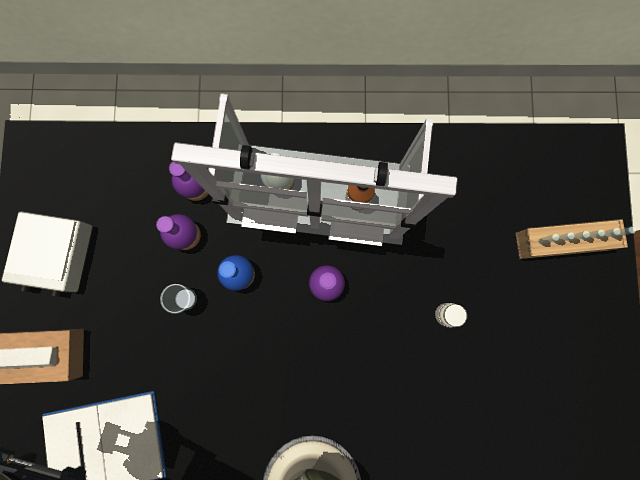

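The side view shows the near (+y) window with a pale round vessel behind it at (230,285), and the far (-y) window with a brown object at (280,225). I'll enlarge both views.

```bash
python3 - <<'E'
import cv2,numpy as np
a=cv2.imread('pics/side0.png')[180:330,150:350];b=cv2.imread('pics/top0.png')[140:260,210:450]
a=cv2.resize(a,(400,300),interpolation=3);b=cv2.resize(b,(800,400),interpolation=3)[:, :]
a=cv2.imread('pics/side0.png')[170:320,150:350];a=cv2.resize(a,(400,300),interpolation=3)
b=cv2.resize(cv2.imread('pics/top0.png')[145:257,210:410],(400,224),interpolation=3)
cv2.imwrite('pics/c1.png',cv2.resize(np.vstack([a,b]),None,fx=1.14,fy=1.14))
E
```

```text
(no output)
```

View pics/c1.png

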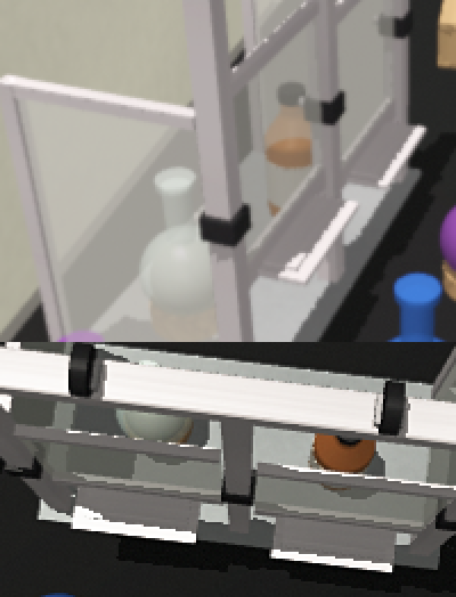

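The side crop shows the left (+y) vessel is a round bulb with a flared neck on a cork ring, so it's the flask. The right one is an amber body with a black cap, so it's the bottle. Purple and blue flasks stand outside the screen and are the look-alikes. Next I'll triangulate the lips, collars and obstacles.

```bash
cat > h.py <<'E'
import numpy as np,cv2
from cell import camera_info,sensors
from scipy.spatial.transform import Rotation as Ro
def K(i):
    f=240/np.tan(np.radians(i['fovy']/2));return np.array([[f,0,i['cx']],[0,f,i['cy']],[0,0,1]])
def T_of(n,o=None):
    i=camera_info(n)
    if n!='wrist':return i['cam_to_world']
    o=o or sensors.get_obs();T=np.eye(4);T[:3,:3]=Ro.from_euler('xyz',o['tcp_rot']).as_matrix();T[:3,3]=o['position'];return T@i['mount']
def ray(n,p,T=None):
    i=camera_info(n);T=T_of(n) if T is None else T
    u=cv2.undistortPoints(np.array([[p]],float),K(i),np.array([i['k1'],0,0,0.]))[0,0]
    d=T[:3,:3]@[u[0],u[1],1];return T[:3,3],d/np.linalg.norm(d)
def onz(n,p,z,T=None):
    c,d=ray(n,p,T);return c+d*(z-c[2])/d[2]
def tri(*rs):
    A=sum(np.eye(3)-np.outer(d,d) for c,d in rs);b=sum((np.eye(3)-np.outer(d,d))@c for c,d in rs)
    X=np.linalg.solve(A,b);return X,[np.linalg.norm(np.cross(X-c,d)) for c,d in rs]
def proj(n,X,T=None):
    T=T_of(n) if T is None else T;i=camera_info(n)
    Y=(np.asarray(X)-T[:3,3])@T[:3,:3];return cv2.projectPoints(Y.reshape(-1,1,3),np.zeros(3),np.zeros(3),K(i),np.array([i['k1'],0,0,0.]))[0][:,0]
E
python3 - <<'E'
from h import *
np.set_printoptions(precision=4,suppress=True)
L=lambda n,s,t:print(n,*tri(ray('side',s),ray('top',t)))
L('lipL left',(281.6,293.2),(242,227.5));L('lipL right',(306.1,259),(296,233.2))
L('lipR right',(150+424/2.28,170+128/2.28),(210+392/2.28,145+(572-342)/2.28))
L('lipR left',(150+380/2.28,170+182/2.28),(210+272/2.28,145+(555-342)/2.28))
L('colM',(292.5,216),(210+237/2.28,145+(493-342)/2.28))
for n,p in dict(blue=(237,272),purp=(327,283),pur2=(180,232),beaker=(178,298),jar=(452,315)).items():print(n,onz('top',p,.06))
# colour masks in side -> foot
for n,p in dict(blue=(332,365),purp=(361,295),p2=(259,418),beaker=(353,425),jar=(403,233)).items():print(n,onz('side',p,.01))
# collars fit
from scipy.optimize import least_squares
s=np.array([(248.7,267.4),(292.5,216),(323.7,179.6)])
def P(v):
    c,a=np.cos(v[3]),np.sin(v[3]);return np.array([[v[0]-a*k*.21,v[1]+c*k*.21,v[2]] for k in(1,0,-1)])
r=least_squares(lambda v:(proj('side',P(v))-s).ravel(),[.6,0,.2,0]);print('collars',r.x,r.fun)
print(proj('top',P(r.x)))
E
```

```text
lipL left [0.6331 0.1685 0.1362] [np.float64(0.004272392199387684), np.float64(0.004272392199387664)]
lipL right [0.6179 0.0397 0.1362] [np.float64(0.0019392755319884109), np.float64(0.001939275531988322)]
lipR right [ 0.5916 -0.1678  0.1077] [np.float64(0.0008933381853537225), np.float64(0.0008933381853538499)]
lipR left [ 0.611  -0.0397  0.1113] [np.float64(0.003404372022727632), np.float64(0.0034043720227273275)]
colM [ 0.6565 -0.0026  0.2171] [np.float64(0.003802398505604894), np.float64(0.0038023985056048868)]
blue [0.5284 0.1898 0.06  ]
purp [ 0.5023 -0.0362  0.06  ]
pur2 [0.629  0.3371 0.06  ]
beaker [0.4627 0.3345 0.06  ]
jar [ 0.4254 -0.3459  0.06  ]
blue [0.5246 0.214  0.01  ]
purp [ 0.5006 -0.0203  0.01  ]
p2 [0.6258 0.3621 0.01  ]
beaker [0.4616 0.3411 0.01  ]
jar [ 0.4222 -0.3388  0.01  ]
collars [ 0.66   -0.0013  0.2179 -0.1211] [ 0.0168 -0.0481 -0.0407  0.1451  0.0238 -0.1017]
[[218.821  195.9785]
 [313.0367 207.8618]
 [407.8968 219.785 ]]
```

Checks: the lip ends come out 130 mm apart and level at z≈0.136, yaw ≈ -0.12. The middle collar is at z≈0.218, and the lip front is 47–50 mm in front of the post line. All of these fit the description. The flask is behind the left (+y) window.

The fingers have to lie level under the lip, between the blue and purple flasks. I'll set up the relative moves with the first waypoint tool-down nearby, then cone the wrist to horizontal.

```bash
cat > rel.py <<'E'
from h import *
def rel(targets,o=None):  # list of (R 3x3, p) -> rows w.r.t. current pose
    o=o or sensors.get_obs();R0=Ro.from_euler('xyz',o['tcp_rot']).as_matrix();p0=np.array(o['position'])
    for R,p in targets:
        w=Ro.from_matrix(R0.T@R).as_rotvec();t=R0.T@(np.array(p)-p0)*100
        print(np.round(w,3).tolist(),np.round(t,1).tolist())
def down(a):c,s=np.cos(a),np.sin(a);return np.array([[c,s,0],[s,-c,0],[0,0,-1.]])
def fwd(a,tilt=0): # z=radial (tilt>0: nose down), x=down
    c,s=np.cos(a),np.sin(a);R=np.array([[0,-s,c],[0,c,s],[-1,0,0.]]);return R@Ro.from_rotvec([0,-tilt,0]).as_matrix()
E
python3 - <<'E'
from rel import *
a=.15;c,s=np.cos(a),np.sin(a)
rel([(down(.8),[.25,.35,.30]),(down(a),[.33*c,.33*s,.27])])
print(fwd(0,.2)[:,2])
W=np.array([.33*c,.33*s,.27+.25])
# cone from W1, rows relative to W1
A=np.array([c,s,-1])/2**.5
for sg in(1,-1):
  for th in(30,60,90,120,150,180):
    Rn=Ro.from_rotvec(sg*np.radians(th)*A).as_matrix()@down(a);p=W+.25*Rn[:,2]
    D=down(a);print(sg,th,np.round(Ro.from_matrix(D.T@Rn).as_rotvec(),3),np.round(D.T@(p-[.33*c,.33*s,.27])*100,1),p.round(3))
# sizes
t=cv2.imread('pics/top0.png');hs=cv2.cvtColor(t,cv2.COLOR_BGR2HSV)
for n,h0,h1 in(('blue',100,122),('purple',132,160)):
  m=cv2.inRange(hs,(h0,120,40),(h1,255,255));k,_,st,ce=cv2.connectedComponentsWithStats(m)
  for j in range(1,k):
    if st[j,4]>300:print(n,st[j],ce[j].round(1))
sd=cv2.imread('pics/side0.png')
E
```

```text
[0.0, 0.001, 0.517] [-12.3, 15.4, -9.8]
[0.0, 0.001, 1.167] [-39.5, 30.4, -6.8]
[0.98006658 0.         0.19866933]
1 30 [ 0.37 -0.    0.37] [ 1.7 -8.8 -1.7] [0.33  0.139 0.287]
1 60 [0.74 0.   0.74] [  6.2 -15.3  -6.2] [0.365 0.21  0.332]
1 90 [1.111 0.    1.111] [ 12.5 -17.7 -12.5] [0.423 0.243 0.395]
1 120 [1.481 0.    1.481] [ 18.7 -15.3 -18.7] [0.489 0.229 0.457]
1 150 [1.851 0.    1.851] [ 23.3  -8.8 -23.3] [0.544 0.172 0.503]
1 180 [2.221 0.    2.221] [ 25.  -0. -25.] [0.573 0.087 0.52 ]
-1 30 [-0.37  0.   -0.37] [ 1.7  8.8 -1.7] [ 0.356 -0.036  0.287]
-1 60 [-0.74  0.   -0.74] [ 6.2 15.3 -6.2] [ 0.411 -0.093  0.332]
-1 90 [-1.111  0.    -1.111] [ 12.5  17.7 -12.5] [ 0.476 -0.107  0.395]
-1 120 [-1.481 -0.    -1.481] [ 18.7  15.3 -18.7] [ 0.535 -0.074  0.457]
-1 150 [-1.851 -0.    -1.851] [ 23.3   8.8 -23.3] [ 0.57  -0.003  0.503]
-1 180 [-2.221 -0.    -2.221] [ 25.   0. -25.] [0.573 0.087 0.52 ]
blue [ 217  255   36   36 1020] [234.8 272.3]
blue [ 42 391 125  88 439] [124.1 416.1]
purple [172 170  32  28 541] [186.  185.2]
purple [160 214  36  35 859] [179.6 232.2]
purple [309 265  36  36 848] [326.4 283.2]
```

Request:
play_rows([
  [0,0,0.5,-12.3,15.4,-9.8,1],
  [0,0,0.5,-12.3,15.4,-9.8,1],
  [0,0,0.5,-12.3,15.4,-9.8,1],
  [0,0,0.5,-12.3,15.4,-9.8,1],
  [0,0,1.167,-39.5,30.4,-6.8,1],
  [0,0,1.167,-39.5,30.4,-6.8,1],
  [0,0,1.167,-39.5,30.4,-6.8,1],
  [0,0,1.167,-39.5,30.4,-6.8,1],
  [0,0,1.167,-39.5,30.4,-6.8,1],
  [0,0,1.167,-39.5,30.4,-6.8,1],
])

```text
t: 1.35
position: [0.3273, 0.046, 0.2696]
tcp_rot: [-3.142, 0.001, 0.141]
contact_force: [0.4, -0.0, -0.5]
gripper_width: 0.0003
```

```bash
python3 -c "
from h import *
o=sensors.get_obs();print(o['t'],o['q'],o['position'],o['tcp_rot'])"
```

```text
1.35 [-2.19637553e-01 -1.87528207e-01  1.85837549e+00 -4.43463479e-04
  1.47210277e+00 -3.60717885e-01] [0.32728468 0.04597146 0.26962262] [-3.14152641e+00  1.42578718e-03  1.41124374e-01]
```

```bash
cat > cone.py <<'E'
from rel import *
def cone(sg,ths,W0,W1,L=.36,a=-.03):
    A=np.array([np.cos(a),np.sin(a),-1])/2**.5;out=[]
    for th in ths:
        R=Ro.from_rotvec(sg*np.radians(th)*A).as_matrix()@down(a);k=th/180
        W=np.array(W0)*(1-k)+np.array(W1)*k;out.append((R,W+L*R[:,2]));print(th,out[-1][1].round(3))
    rel(out)
E
python3 - <<'E'
from cone import *
cone(1,[10,20,30],[.327,.046,.63],[.22,.1,.42])
cone(-1,[10,20,30],[.327,.046,.63],[.22,.1,.42])
E
```

```text
10 [0.325 0.093 0.261]
20 [0.329 0.139 0.258]
30 [0.337 0.181 0.259]
[0.123, 0.012, 0.294] [0.4, -4.7, 0.9]
[0.247, 0.023, 0.417] [1.4, -9.2, 1.2]
[0.372, 0.033, 0.539] [2.9, -13.3, 1.0]
10 [0.322 0.005 0.261]
20 [ 0.323 -0.035  0.258]
30 [ 0.329 -0.073  0.259]
[-0.123, -0.009, 0.048] [-1.1, 4.0, 0.9]
[-0.245, -0.02, -0.076] [-1.5, 8.0, 1.2]
[-0.368, -0.03, -0.201] [-1.5, 11.8, 1.1]
```

Request:
play_rows([
  [0.12,0.01,0.17,0.4,-4.7,0.9,1],
  [0.25,0.02,0.3,1.4,-9.2,1.2,1],
])

```text
t: 1.6
position: [0.3264, 0.1449, 0.2582]
tcp_rot: [-2.9, 0.017, -0.141]
contact_force: [0.7, -0.2, 0.0]
gripper_width: 0.0001
```

```bash
python3 -c "
from h import *
o=sensors.get_obs();print(o['t'],o['q'],o['position'],o['tcp_rot'])"
```

```text
1.6 [-0.12488431 -0.1772701   1.9009831   0.2442085   1.43531908 -0.01742271] [0.32642897 0.14489676 0.25816125] [-2.8999076   0.01723361 -0.14063415]
```

```bash
cat > fk.py <<'E'
from cone import *
E_=lambda ax,x:Ro.from_euler(ax,x).as_matrix()
def fk(q,P):
    a2,l3,off,d1,L,k=P
    f=q[1]+q[2];R=E_('z',q[0])@E_('y',f)@E_('z',q[3])@E_('y',q[4])
    w=E_('z',q[0])@np.array([a2*np.sin(q[1])+l3*np.sin(f),off,d1+a2*np.cos(q[1])+l3*np.cos(f)])
    p=w+L*R[:,2]+k*R[:,1]
    return R@E_('z',q[5]+np.pi),p,w
E
python3 - <<'E'
from fk import *
from scipy.optimize import least_squares
D=[([1.094,.313,1.498,0,1.331,-.223],[.13167,.50792,.20168],[-3.1413,.0012,1.317]),
([-.219638,-.187528,1.858375,-.000443,1.472103,-.360718],[.327285,.045971,.269623],[-3.14152641,.00142578,.141124]),
([-.12488431,-.1772701,1.9009831,.2442085,1.43531908,-.01742271],[.32642897,.14489676,.25816125],[-2.8999076,.01723361,-.14063415])]
for m in(0,1):
  r=least_squares(lambda P:np.concatenate([fk(q,P)[1]-p for q,p,_ in D]),[.43,.39,.117,.25,.36,0]);
print(r.x,abs(r.fun).max())
for q,p,e in D:print(Ro.from_matrix(fk(q,r.x)[0]).as_euler('xyz'),e)
E
```

```text
[4.29445543e-01 3.90830901e-01 1.16111639e-01 1.71666142e-01
 2.85181177e-01 6.37046965e-05] 0.001008846745389147
[-3.14150257e+00  3.97259849e-04  1.31700002e+00] [-3.1413, 0.0012, 1.317]
[-3.14152600e+00  1.42557485e-03  1.41123997e-01] [-3.14152641, 0.00142578, 0.141124]
[-2.8999076   0.0172336  -0.14063415] [-2.8999076, 0.01723361, -0.14063415]
```

FK model fits to 1 mm, so I can check IK for the forward-pointing wrist branch before moving.

```bash
cat >> fk.py <<'E'
from scipy.optimize import least_squares
PP=[.429446,.390831,.116112,.171666,.285181,0]
lo=np.array([-2.94,-.97,.19,-1.23,.02,-2.88]);hi=np.array([2.94,2.17,2.56,4.37,3.11,2.88])
def ik(R,p,q0):
    def e(q):
        r,x,_=fk(q,PP);return np.concatenate([(x-p)*5,Ro.from_matrix(R.T@r).as_rotvec()])
    s=least_squares(e,np.clip(q0,lo+1e-4,hi-1e-4),bounds=(lo,hi));return s.x,abs(s.fun).max()
E
python3 - <<'E'
from fk import *
np.set_printoptions(precision=3,suppress=True)
o=sensors.get_obs();q=np.array(o['q']);a=.05
A=np.array([np.cos(a),np.sin(a),-1])/2**.5
w0=fk(q,PP)[2];w1=np.array([.26,.08,.38]);T=[]
for th in (35,50,65,80,95,110,125,140,155,170,180):
    R=Ro.from_rotvec(np.radians(th)*A).as_matrix()@down(a);k=(th-14)/166
    T.append((R,w0*(1-k)+w1*k+.285*R[:,2]))
for x,y,z in((.59,.097,.25),(.59,.097,.10),(.645,.1,.10),(.645,.1,.195)):T.append((fwd(a),np.array([x,y,z])))
for R,p in T:
    q,e=ik(R,p,q);print(q,round(e,4),p)
rel(T[:11])
E
```

```text
[-0.127 -0.189  1.961  0.437  1.371  0.173] 0.0 [0.335 0.194 0.256]
[-0.128 -0.195  2.003  0.627  1.298  0.296] 0.0 [0.352 0.234 0.267]
[-0.13  -0.201  2.044  0.818  1.209  0.398] 0.0 [0.376 0.264 0.285]
[-0.131 -0.205  2.085  1.013  1.109  0.477] 0.0 [0.405 0.282 0.306]
[-0.133 -0.208  2.125  1.218  1.004  0.532] 0.0 [0.437 0.286 0.329]
[-0.135 -0.209  2.164  1.438  0.9    0.558] 0.0 [0.468 0.277 0.352]
[-0.136 -0.209  2.203  1.681  0.803  0.554] 0.0 [0.496 0.255 0.371]
[-0.138 -0.207  2.241  1.952  0.719  0.515] 0.0 [0.52  0.221 0.384]
[-0.14  -0.203  2.278  2.253  0.656  0.444] 0.0 [0.536 0.178 0.39 ]
[-0.141 -0.197  2.315  2.577  0.617  0.351] 0.0 [0.545 0.129 0.387]
[-0.143 -0.191  2.339  2.798  0.605  0.286] 0.0 [0.545 0.094 0.38 ]
[-0.111  0.235  2.387  2.956  1.059  0.092] 0.0 [0.59  0.097 0.25 ]
[-0.111  0.733  2.391  2.98   1.554  0.003] 0.0 [0.59  0.097 0.1  ]
[-0.085  0.749  2.241  3.005  1.42   0.021] 0.0 [0.645 0.1   0.1  ]
[-0.085  0.475  2.258  2.994  1.166  0.058] 0.0 [0.645 0.1   0.195]
[0.189, 0.005, 0.24] [0.1, -4.8, 1.4]
[0.375, 0.01, 0.425] [1.3, -9.1, 1.3]
[0.561, 0.015, 0.609] [3.2, -12.8, 0.4]
[0.747, 0.019, 0.793] [5.8, -15.4, -1.2]
[0.933, 0.024, 0.977] [8.8, -16.8, -3.3]
[1.12, 0.029, 1.16] [12.0, -16.9, -5.7]
[1.307, 0.034, 1.343] [15.1, -15.6, -8.0]
[1.495, 0.039, 1.526] [17.9, -13.0, -10.1]
[1.683, 0.043, 1.708] [20.1, -9.3, -11.6]
[1.872, 0.048, 1.889] [21.6, -4.6, -12.5]
[1.998, 0.051, 2.01] [22.1, -1.1, -12.7]
```

Request:
play_rows([
  [0.12,0,0.15,0.1,-3,1,1],
  [0.25,0.01,0.3,0.5,-6.2,1.4,1],
  [0.375,0.01,0.425,1.3,-9.1,1.3,1],
  [0.5,0.01,0.55,2.5,-11.7,0.7,1],
  [0.62,0.02,0.67,4,-13.7,-0.2,1],
  [0.747,0.02,0.793,5.8,-15.4,-1.2,1],
  [0.87,0.02,0.92,7.8,-16.4,-2.6,1],
  [0.995,0.025,1.04,9.9,-16.9,-4.1,1],
  [1.12,0.03,1.16,12,-16.9,-5.7,1],
  [1.245,0.03,1.28,14.1,-16.1,-7.2,1],
  [1.37,0.035,1.4,16.1,-14.8,-8.7,1],
  [1.495,0.04,1.526,17.9,-13,-10.1,1],
])

```text
t: 3.1
position: [0.52, 0.2202, 0.3844]
tcp_rot: [-1.822, 1.082, -1.267]
contact_force: [0.6, 0.3, 0.1]
gripper_width: 0.0001
```

```bash
python3 - <<'E'
from fk import *
np.set_printoptions(precision=3,suppress=True)
o=sensors.get_obs();q=np.array(o['q']);a=.05;print(o['t'],q,o['position'])
A=np.array([np.cos(a),np.sin(a),-1])/2**.5
T=[]
for th,p in((155,(.536,.178,.39)),(170,(.545,.129,.387)),(180,(.545,.096,.38))):
    T.append((Ro.from_rotvec(np.radians(th)*A).as_matrix()@down(a),p))
rel(T)
E
```

```text
3.1 [-0.141 -0.169  2.214  1.961  0.727  0.5  ] [0.52  0.22  0.384]
[0.186, 0.001, 0.185] [1.6, -4.2, -0.8]
[0.371, 0.001, 0.37] [4.2, -8.1, -2.4]
[0.495, 0.001, 0.494] [6.3, -10.2, -4.0]
```

Request:
play_rows([
  [0.12,0,0.12,1,-2.8,-0.5,1],
  [0.25,0,0.25,2.5,-5.5,-1.4,1],
  [0.371,0,0.37,4.2,-8.1,-2.4,1],
  [0.495,0,0.494,6.3,-10.2,-4,1],
  [0.495,0,0.494,6.3,-10.2,-4,1],
])

```text
t: 3.72
position: [0.5448, 0.0973, 0.3797]
tcp_rot: [-1.489, 1.566, -1.434]
contact_force: [-0.4, 0.2, 1.0]
gripper_width: 0.0006
```

```bash
python3 - <<'E'
from fk import *
from cell import grab_frame
np.set_printoptions(precision=3,suppress=True)
o=sensors.get_obs();q=np.array(o['q']);print(o['t'],q,o['position'],o['tcp_rot'])
w=cv2.rotate(grab_frame('wrist'),cv2.ROTATE_90_CLOCKWISE);s=grab_frame('side')
v=np.hstack([cv2.resize(w,(360,480)),s[:, :440]])
cv2.imwrite('pics/w1.png',v[:,:,::-1]);cv2.imwrite('pics/w1raw.png',cv2.rotate(w,cv2.ROTATE_90_COUNTERCLOCKWISE)[:,:,::-1])
np.save('T1.npy',T_of('wrist',o))
E
```

```text
3.725 [-0.136 -0.134  2.305  2.813  0.626  0.265] [0.545 0.097 0.38 ] [-1.489  1.566 -1.434]
```

View pics/w1.png

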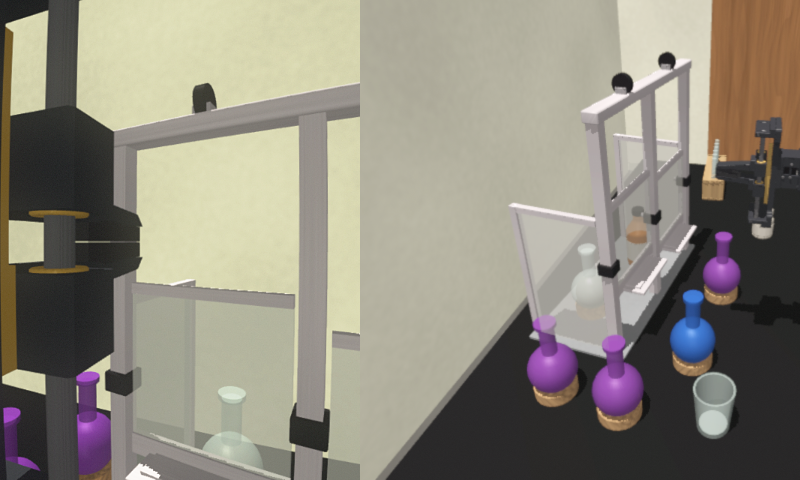

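The wrist view shows the round clear flask on the left-hand (+y) side behind the pane, with the left collar at (123,381) and the middle collar at (310,427). The side view shows the tool level above the look-alikes. Next I'll check the geometry from the wrist view.

```bash
python3 - <<'E'
from fk import *
np.set_printoptions(precision=4,suppress=True)
T=np.load('T1.npy');yaw=-.121;c,s=np.cos(yaw),np.sin(yaw)
Rs=np.array([[c,-s,0],[s,c,0],[0,0,1]]);O=np.array([.66,-.0013,.2178])
def W(x,y,z):return O+Rs@[x,y,z]
for y in(0,.21):
  pts=[W(-.016,y+a,b) for a,b in((-.016,-.012),(-.016,.012),(.016,.012),(.016,-.012))]
  p=proj('wrist',pts,T);print(y,'rot px',np.c_[479-p[:,1],p[:,0]])
im=cv2.rotate(cv2.imread('pics/w1raw.png'),cv2.ROTATE_90_CLOCKWISE)
cv2.imwrite('pics/c2.png',np.vstack([cv2.resize(im[540:620,360:460],(600,480-200),interpolation=3),cv2.resize(im[470:550,120:220],(600,280),interpolation=3)]))
g=im.max(2)
for n,(x0,y0,x1,y1) in dict(mid=(370,530,460,620),left=(130,480,200,540)).items():
  k,_,st,ce=cv2.connectedComponentsWithStats((g[y0:y1,x0:x1]<75).astype(np.uint8))
  for j in range(1,k):
    if st[j,4]>150:print(n,st[j][:2]+[x0,y0],st[j][2:],ce[j]+[x0,y0])
E
```

```text
0 rot px [[430.6165 599.8599]
 [432.123  563.3751]
 [379.7649 551.5415]
 [378.7426 586.4862]]
0.21 rot px [[163.0206 525.7021]
 [162.877  498.1998]
 [134.25   490.67  ]
 [134.4702 517.0769]]
mid [386 538] [  53   64 2143] [412.749  575.2091]
left [141 493] [  36   35 1009] [158.7958 510.0862]
```

View pics/c2.png

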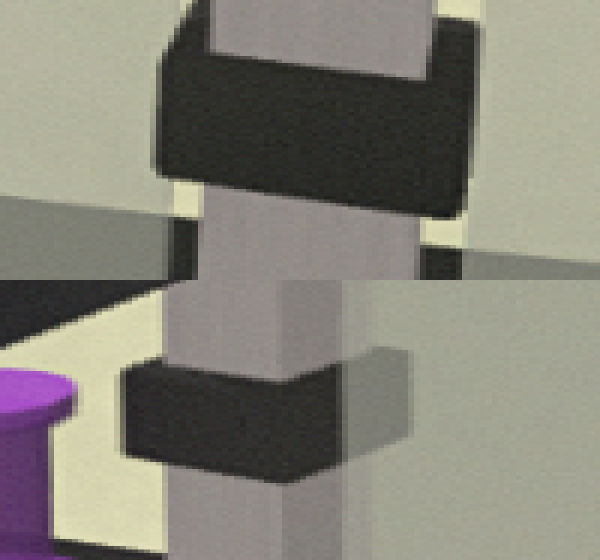

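The front corners sit about 3 mm to the right (−y) and 1.4 mm lower than my estimate, so the collar centre is z ≈ 0.2165. That's within calibration error. I'll descend between the look-alikes with the nose 10° down, which keeps the gripper body clear of the bench.

```bash
python3 - <<'E'
from fk import *
np.set_printoptions(precision=3,suppress=True)
a=.05;R=fwd(a,-.175);print(R[:,2]);q=np.array(sensors.get_obs()['q'])
T=[(R,np.array(p)) for p in((.575,.097,.30),(.58,.097,.18),(.58,.097,.097))]
for r,p in T:q,e=ik(r,p,q);print(q,e)
rel(T)
E
```

```text
[ 0.983  0.049 -0.174]
[-0.115 -0.038  2.307  2.824  0.543  0.246] 2.256805724784524e-14
[-0.113  0.288  2.414  2.946  0.963  0.084] 6.583644740487671e-10
[-0.113  0.569  2.426  2.973  1.252  0.025] 1.7208456881689926e-14
[0.005, 0.177, 0.008] [8.1, -0.1, 3.0]
[0.005, 0.177, 0.008] [20.1, -0.1, 3.4]
[0.005, 0.177, 0.008] [28.4, -0.0, 3.4]
```

Request:
play_rows([
  [0,0.177,0,4,0,1.5,1],
  [0,0.177,0,8.1,0,3,1],
  [0,0.177,0,12,0,3.4,1],
  [0,0.177,0,16,0,3.4,1],
  [0,0.177,0,20.1,0,3.4,1],
  [0,0.177,0,20.1,0,3.4,1],
])

```text
t: 4.58
position: [0.5793, 0.0974, 0.1764]
tcp_rot: [-3.12, 1.39, -3.066]
contact_force: [0.9, -0.4, 0.7]
gripper_width: 0.0005
```

```bash
python3 - <<'E'
from fk import *
from cell import grab_frame
o=sensors.get_obs();print(o['t'],np.round(o['q'],3),o['position'],o['tcp_rot'])
np.save('T2.npy',T_of('wrist',o))
w=cv2.rotate(grab_frame('wrist'),cv2.ROTATE_90_CLOCKWISE);t=grab_frame('top')[130:380,140:480]
cv2.imwrite('pics/w2full.png',w[:,:,::-1])
v=np.hstack([cv2.resize(w,(360,480)),cv2.resize(t,(440,324))[:,:] if 0 else np.vstack([cv2.resize(t,(440,324)),np.zeros((156,440,3),np.uint8)])])
cv2.imwrite('pics/w2.png',v[:,:,::-1])
E
```

```text
4.575 [-0.115  0.387  2.344  2.942  0.986  0.076] [0.57930368 0.0974179  0.17643184] [-3.11954904  1.38951149 -3.0655212 ]
```

View pics/w2.png

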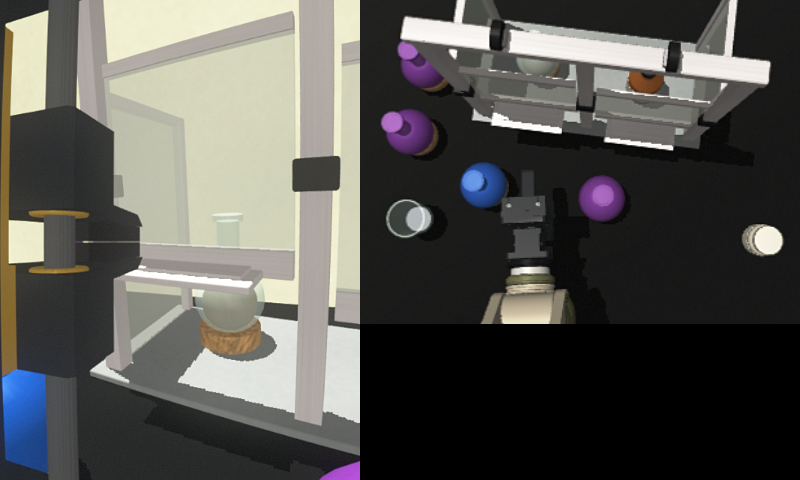

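The wrist view shows the round flask on its cork ring behind the left window, with the lip's right corner near (250,290) and the middle collar at (316,174). From above, the gripper sits about 1 cm nearer the blue flask than mid-gap, so I'll shift right. I'll zoom in on the lip and collar for their heights.

```bash
python3 - <<'E'
import cv2,numpy as np
im=cv2.imread('pics/w2full.png')
cv2.imwrite('pics/c3.png',np.vstack([cv2.resize(im[330:400,160:360],(800,280),interpolation=3),cv2.resize(im[195:265,300:500],(800,280),interpolation=3)]))
E
```

```text
(no output)
```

View pics/c3.png

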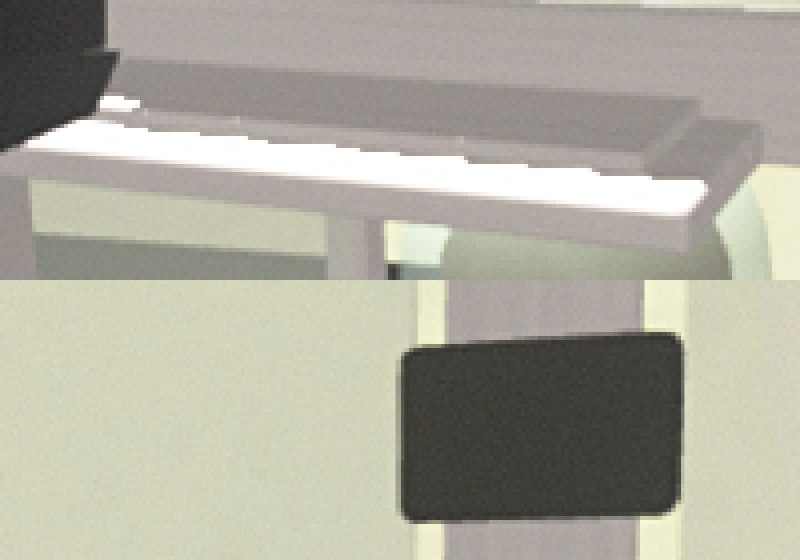

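```bash
python3 - <<'E'
from fk import *
np.set_printoptions(precision=4,suppress=True)
T=np.load('T2.npy');raw=lambda x,y:(y,479-x)
yaw=-.121;n=np.array([np.cos(yaw),np.sin(yaw),0])
def onplane(p,P0):
    c,d=ray('wrist',raw(*p),T);return c+d*((P0-c)@n)/(d@n)
M=np.array([.66,-.003,.217])
for p in((400.5,212.5),(470.7,208),(470,253.5),(400.5,255.7)):print('collar',onplane(p,M-.016*n))
for dx in(-.005,0,.005):
  P=np.array([.6179+dx,.0397,.13]);print('lip bottom/top corner',dx,onplane((332.5,392.5),P),onplane((333,383.2),P))
print('lip tri top corner',tri(ray('wrist',raw(333,383.2),T),ray('top',(296,233.2))),tri(ray('wrist',raw(333,383.2),T),ray('side',(306.1,259))))
a=.05;R=fwd(a,-.175);rel([(R,(.58,.088,.176)),(R,(.58,.088,.097)),(R,(.648,.091,.097))])
E
```

```text
collar [0.6451 0.0068 0.2254]
collar [ 0.641  -0.0268  0.2252]
collar [ 0.641  -0.0271  0.2025]
collar [0.6451 0.0067 0.2024]
lip bottom/top corner -0.005 [0.6129 0.0397 0.1334] [0.6129 0.0394 0.1386]
lip bottom/top corner 0 [0.618  0.0404 0.1316] [0.6179 0.0401 0.1368]
lip bottom/top corner 0.005 [0.6231 0.0412 0.1297] [0.623  0.0409 0.1351]
lip tri top corner (array([0.6158, 0.0396, 0.1376]), [np.float64(0.0002183078538211095), np.float64(0.0002183078538210865)]) (array([0.6197, 0.0402, 0.1365]), [np.float64(0.0002262934080085857), np.float64(0.00022629340800857668)])
[0.002, 0.001, 0.006] [0.5, -0.9, 0.0]
[0.002, 0.001, 0.006] [8.3, -0.9, 1.4]
[0.002, 0.001, 0.006] [7.1, -0.9, 8.1]
```

Request:
play_rows([
  [0,0,0,0.5,-0.9,0,1],
  [0,0,0,2.5,-0.9,0.3,1],
  [0,0,0,4.5,-0.9,0.7,1],
  [0,0,0,6.5,-0.9,1.1,1],
  [0,0,0,8.1,-0.9,1.4,1],
  [0,0,0,8.1,-0.9,1.4,1],
])

```text
t: 5.42
position: [0.58, 0.0866, 0.0977]
tcp_rot: [-3.116, 1.396, -3.065]
contact_force: [0.7, -0.2, 0.1]
gripper_width: 0.0005
```

```bash
python3 - <<'E'
from rel import *
from cell import grab_frame
o=sensors.get_obs();print(o['t'],np.round(o['q'],3),o['position'],o['contact_force'])
s=grab_frame('side')[100:400,150:550];t=grab_frame('top')[150:350,200:380]
cv2.imwrite('pics/s3.png',np.hstack([cv2.resize(s,(480,360)),cv2.resize(t,(320,360))])[:,:,::-1])
R=fwd(.05,-.175);p=np.array([.648,.091,.097]);rel([(R,(.62,.090,.097)),(R,p),(R,p+[0,0,.03]),(R,p+[0,0,.075])])
E
```

```text
5.425 [-0.149  0.666  2.34   2.935  1.264  0.023] [0.58000119 0.08664187 0.09771265] [ 0.74902284 -0.15099547  0.12644838]
[0.0, 0.002, 0.005] [-0.5, 0.1, 4.0]
[0.0, 0.002, 0.005] [-1.0, 0.1, 6.7]
[0.0, 0.002, 0.005] [-4.0, 0.1, 6.2]
[0.0, 0.002, 0.005] [-8.4, 0.0, 5.4]
```

View pics/s3.png

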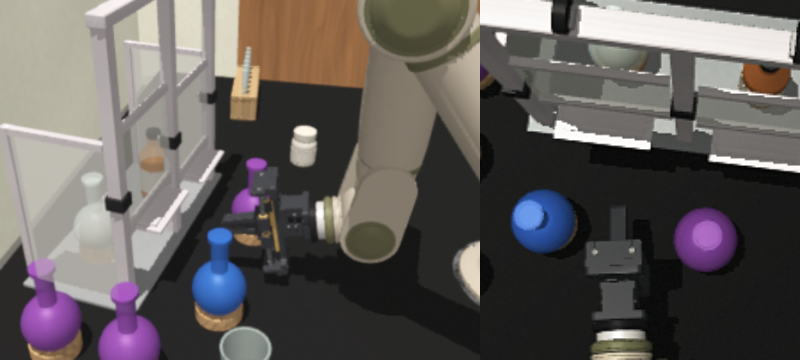

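The gripper sits clear between the blue and purple flasks, with the fingers in front of and below the lip. Next I'll insert them under it.

Request:
play_rows([
  [0,0,0,-0.3,0,2,1],
  [0,0,0,-0.6,0,4,1],
  [0,0,0,-1,0.1,6.7,1],
  [0,0,0,-1.6,0.1,6.6,1],
  [0,0,0,-2.2,0.1,6.5,1],
])

```text
t: 6.15
position: [0.6466, 0.0916, 0.1085]
tcp_rot: [-3.114, 1.395, -3.063]
contact_force: [-0.2, 0.3, 0.9]
gripper_width: 0.0004
```

Request:
play_rows([
  [0,0,0,-0.4,0,-0.07,1],
  [0,0,0,-0.8,0,-0.14,1],
  [0,0,0,-1.2,0,-0.21,1],
  [0,0,0,-1.6,0,-0.28,1],
  [0,0,0,-2,0,-0.35,1],
  [0,0,0,-2,0,-0.35,1],
])

```text
t: 6.9
position: [0.6475, 0.0916, 0.1282]
tcp_rot: [-3.113, 1.396, -3.063]
contact_force: [-1.0, -0.2, -0.2]
gripper_width: 0.0006
```

```bash
python3 - <<'E'
from rel import *
from cell import grab_frame
o=sensors.get_obs();print(o['t'],o['position'],o['contact_force'],o['torque'])
w=cv2.rotate(grab_frame('wrist'),cv2.ROTATE_90_CLOCKWISE);s=grab_frame('side')
cv2.imwrite('pics/s4.png',np.hstack([cv2.resize(s[140:340,180:380],(400,400),interpolation=cv2.INTER_CUBIC),cv2.resize(w[240:640,80:480],(400,400))])[:,:,::-1])
E
```

```text
6.9 [0.64745228 0.09163998 0.12821395] [-0.98499429 -0.17255246 -0.15511445] [0.0469852  0.56055967 0.02040346]
```

View pics/s4.png

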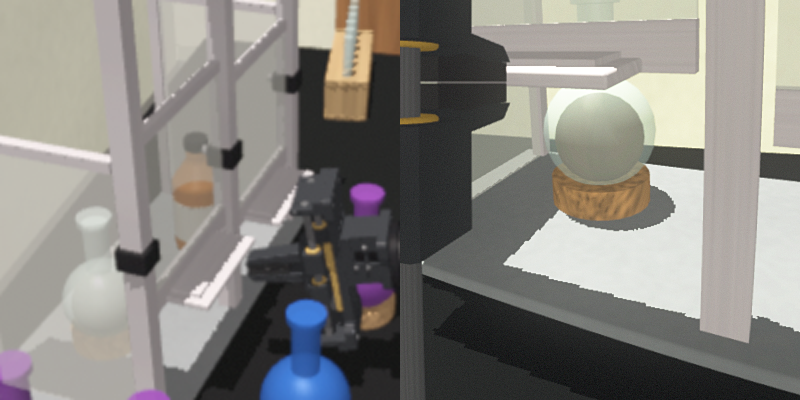

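```bash
python3 - <<'E'
from rel import *
o=sensors.get_obs();X=np.array([o['position']]);R=Ro.from_euler('xyz',o['tcp_rot']).as_matrix()
print('z axis',R[:,2])
X=np.vstack([X,X-.03*R[:,2],X-.064*R[:,2],[.6255,.104,.136]])
p=proj('wrist',X);print('wrist view px',np.c_[479-p[:,1]-80+400,p[:,0]-240])
p=proj('side',X);print('side view px',(p-[180,140])*2)
E
```

```text
z axis [ 0.98337489  0.04950172 -0.17470946]
wrist view px [[519.7422881   81.99412281]
 [490.6865925   81.91693078]
 [443.43316684  81.79126701]
 [471.32229993  71.79370635]]
side view px [[215.53136045 267.96539479]
 [242.4652483  266.63747604]
 [273.41577029 265.11727108]
 [232.01103679 270.93616096]]
```

```bash
python3 - <<'E'
from rel import *
np.set_printoptions(precision=4,suppress=True)
from cell import grab_frame
T=T_of('wrist');raw=lambda x,y:(y,479-x)
n=np.array([np.cos(-.121),np.sin(-.121),0]);P=np.array([.618,.04,.13])
c,d=ray('wrist',raw(285,328),T);print('corner now',c+d*((P-c)@n)/(d@n))
w=cv2.rotate(grab_frame('wrist'),cv2.ROTATE_90_CLOCKWISE)
s=grab_frame('side');s0=cv2.imread('pics/side0.png')[:,:,::-1]
A=cv2.resize(w[270:350,130:330],(800,320),interpolation=3)
B=np.hstack([cv2.resize(i[230:300,260:330],(280,280),interpolation=3) for i in(s0,s)])
B=np.hstack([B,np.zeros((280,240,3),np.uint8)])
cv2.imwrite('pics/s5.png',np.vstack([A,B])[:,:,::-1])
E
```

```text
corner now [0.6182 0.0419 0.1313]
```

View pics/s5.png

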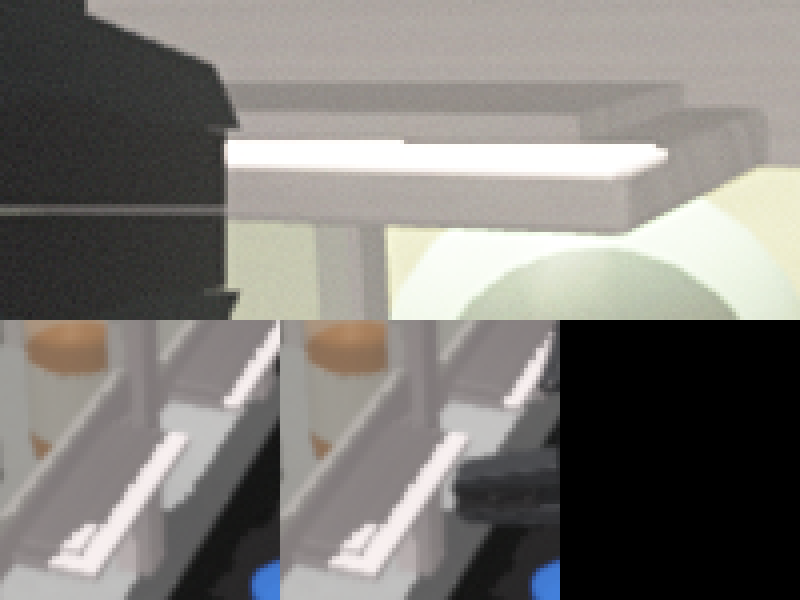

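```bash
python3 - <<'E'
from rel import *
np.set_printoptions(precision=4,suppress=True)
raw=lambda x,y:(y,479-x)
o=sensors.get_obs();R=Ro.from_euler('xyz',o['tcp_rot']).as_matrix();p0=np.array(o['position'])
X,r=tri(ray('wrist',raw(187,322.5)),ray('side',(304,272.5)));print(X,r,'tool',R.T@(X-p0))
# visible tip corners/heights in wrist on the tool plane x-z (y=0) 
T=T_of('wrist');n=R[:,1]
for q in((187,301),(187,344),(189,302),(183,286),(152,273)):
    c,d=ray('wrist',raw(*q),T);P=c+d*((p0-c)@n)/(d@n);print(q,'tool cm',(R.T@(P-p0)*100).round(2))
# near side face y=-9mm
    P0=p0-.009*n;P=c+d*((P0-c)@n)/(d@n);print('   near face',(R.T@(P-p0)*100).round(2))
E
```

```text
[0.6144 0.0819 0.1319] [np.float64(0.0016864328489004557), np.float64(0.001686432848900418)] tool [ 0.0016 -0.008  -0.0336]
(187, 301) tool cm [-0.94  0.   -1.43]
   near face [-0.83 -0.9  -3.35]
(187, 344) tool cm [ 0.99  0.   -1.43]
   near face [ 0.88 -0.9  -3.35]
(189, 302) tool cm [-0.9   0.   -1.22]
   near face [-0.8  -0.9  -3.16]
(183, 286) tool cm [-1.58  0.   -1.84]
   near face [-1.4  -0.9  -3.71]
(152, 273) tool cm [-1.84  0.   -4.52]
   near face [-1.63 -0.9  -6.09]
```

The lip hasn't moved (its corner is still at z 0.131). Both the wrist and side views put the visible fingertip about 33 mm short of the nominal TCP, so it stopped just in front of the lip. I'll check how much room there is to the flask, then lower and insert deeper while watching the force.

```bash
python3 - <<'E'
from rel import *
np.set_printoptions(precision=4,suppress=True)
T=np.load('T2.npy');raw=lambda x,y:(y,479-x)
a=onz('wrist',raw(231/.75,352/.75),.010,T);print('cork front foot',a)
print('flask tri',tri(ray('wrist',raw(231/.75,306/.75),T),ray('side',(230,291))))
R=fwd(.05,-.175);y=.0916
rel([(R,(.6475,y,.098)),(R,(.66,y,.098)),(R,(.678,y,.098))])
E
```

```text
cork front foot [0.7447 0.0819 0.01  ]
flask tri (array([0.7867, 0.0886, 0.0543]), [np.float64(0.002157426059936753), np.float64(0.002157426059936752)])
[0.0, -0.001, 0.005] [2.9, 0.0, 0.5]
[0.0, -0.001, 0.005] [2.7, -0.1, 1.8]
[0.0, -0.001, 0.005] [2.4, -0.1, 3.5]
```

Request:
play_rows([
  [0,0,0,1.5,0,0.25,1],
  [0,0,0,2.9,0,0.5,1],
  [0,0,0,2.8,0,1.1,1],
  [0,0,0,2.7,0,1.8,1],
  [0,0,0,2.5,0,2.6,1],
  [0,0,0,2.4,0,3.5,1],
  [0,0,0,2.4,0,3.5,1],
])

```text
t: 7.98
position: [0.6782, 0.093, 0.0985]
tcp_rot: [-3.113, 1.396, -3.062]
contact_force: [-0.9, 0.5, 0.0]
gripper_width: 0.0008
```

Request:
play_rows([
  [0,0,0,-0.4,0,-0.07,1],
  [0,0,0,-0.8,0,-0.14,1],
  [0,0,0,-1.2,0,-0.21,1],
  [0,0,0,-1.6,0,-0.28,1],
  [0,0,0,-2,0,-0.35,1],
])

```text
t: 8.6
position: [0.6775, 0.0931, 0.1184]
tcp_rot: [-3.115, 1.394, -3.064]
contact_force: [0.2, -0.4, -2.8]
gripper_width: 0.0008
```

```bash
python3 - <<'E'
from rel import *
from cell import grab_frame
np.set_printoptions(precision=4,suppress=True)
o=sensors.get_obs();print(o['t'],o['position'],o['contact_force'],o['torque'])
w=cv2.rotate(grab_frame('wrist'),cv2.ROTATE_90_CLOCKWISE);s=grab_frame('side')
cv2.imwrite('pics/s6.png',np.hstack([cv2.resize(s[200:320,230:350],(400,400),interpolation=cv2.INTER_CUBIC),cv2.resize(w[200:500,80:380],(400,400))])[:,:,::-1])
E
```

```text
8.6 [0.6775 0.0931 0.1184] [ 0.1974 -0.4303 -2.8164] [ 0.0881  1.0372 -0.1218]
```

View pics/s6.png

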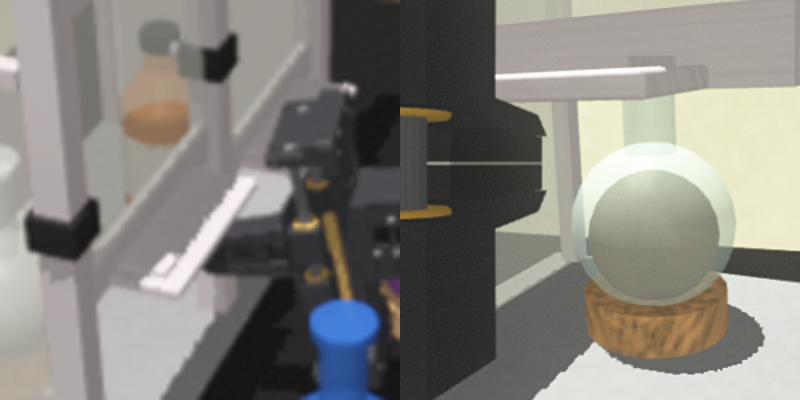

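Now the fingers are under the lip and it's loaded at 2.8 N. I'll compute the lip height from this frame against the collar.

```bash
python3 - <<'E'
from rel import *
np.set_printoptions(precision=4,suppress=True)
raw=lambda x,y:(y,479-x)
T=T_of('wrist');n=np.array([np.cos(-.121),np.sin(-.121),0]);P=np.array([.618,.04,.13])
for q in((281,272.7),(281,252)):
    c,d=ray('wrist',raw(*q),T);print(c+d*((P-c)@n)/(d@n))
# side view lip corner left-bottom-front from crop (178,295),(140,283)
for q in((178,297),(180,290)):
    r=(230+q[0]*.3,200+q[1]*.3);c,d=ray('side',r);print('side',r,c+d*((P-c)@n)/(d@n))
R=fwd(.05,-.175);p=np.array([.6775,.0931,.1184]);rel([(R,p+[0,0,k]) for k in(.02,.04,.06)])
E
```

```text
[0.6175 0.0359 0.1447]
[0.6175 0.0357 0.1506]
side (283.4, 289.1) [0.6335 0.1678 0.1467]
side (284.0, 287.0) [0.6332 0.1646 0.1495]
[0.0, 0.0, 0.005] [-1.9, -0.0, -0.4]
[0.0, 0.0, 0.005] [-3.9, -0.0, -0.7]
[0.0, 0.0, 0.005] [-5.9, -0.0, -1.1]
```

Request:
play_rows([
  [0,0,0,-0.5,0,-0.09,1],
  [0,0,0,-1,0,-0.18,1],
  [0,0,0,-1.5,0,-0.26,1],
  [0,0,0,-2,0,-0.35,1],
  [0,0,0,-2.5,0,-0.44,1],
  [0,0,0,-3,0,-0.53,1],
  [0,0,0,-3.5,0,-0.62,1],
  [0,0,0,-4,0,-0.7,1],
  [0,0,0,-4.5,0,-0.79,1],
  [0,0,0,-5,0,-0.88,1],
  [0,0,0,-5.5,0,-0.97,1],
  [0,0,0,-5.9,0,-1.05,1],
])

```text
t: 10.2
position: [0.6777, 0.0933, 0.1788]
tcp_rot: [-3.114, 1.396, -3.063]
contact_force: [-2.1, -3.6, -3.5]
gripper_width: 0.0004
```

```bash
cat > prof.py <<'E'
from rel import *
from cell import grab_frame
np.set_printoptions(precision=4,suppress=True,linewidth=150)
yaw=-.121;Rs=Ro.from_euler('z',yaw).as_matrix();M=np.array([.66,-.003,0])
def prof(img,n,T,x,y,z0,z1,label):
    z=np.arange(z0,z1,.0005);X=np.array([M+Rs@[x,y,0]+[0,0,k] for k in z]);p=proj(n,X,T)
    g=cv2.remap(cv2.GaussianBlur(img,(3,3),0).astype(np.float32).mean(2),p[:,0].astype(np.float32),p[:,1].astype(np.float32),1).ravel()
    dg=np.gradient(g);o=[(round(float(z[i]),4),int(g[max(i-5,0)]),int(g[min(i+5,len(g)-1)])) for i in range(2,len(g)-2) if abs(dg[i])>2.5 and abs(dg[i])==abs(dg[max(0,i-5):i+6]).max()]
    print(label,o)
if __name__=='__main__':
    o=sensors.get_obs();T=T_of('wrist',o);w=grab_frame('wrist');s=grab_frame('side');np.save('w.npy',w);np.save('s.npy',s);print(o['t'],o['position'])
    for y in(-.013,-.008,-.003,.003):prof(w,'wrist',T,-.016,y,.18,.25,f'collar {y}')
    for y in(.046,.05,.055,.06,.07):prof(w,'wrist',T,-.048,y,.18,.25,f'lip {y}')
    for y in(.20,.205,.21,.215):prof(s,'side',None,-.016,y,.18,.25,f'side collarL {y}')
    for y in(-.008,-.003,.002):prof(s,'side',None,-.016,y,.18,.25,f'side collarM {y}')
    for y in(.14,.15,.16):prof(s,'side',None,-.048,y,.18,.25,f'side lip {y}')
E
python3 prof.py
```

```text
10.2 [0.6777 0.0933 0.1788]
collar -0.013 [(0.203, 217, 55), (0.226, 54, 217)]
collar -0.008 [(0.2025, 162, 52), (0.226, 52, 162)]
collar -0.003 [(0.2025, 160, 50), (0.226, 50, 160)]
collar 0.003 [(0.2025, 162, 51), (0.226, 50, 162)]
lip 0.046 [(0.1915, 227, 200), (0.1945, 202, 226), (0.204, 227, 167), (0.2115, 167, 162), (0.2235, 162, 199)]
lip 0.05 [(0.204, 227, 165), (0.2115, 167, 162), (0.2235, 161, 198)]
lip 0.055 [(0.204, 227, 163), (0.2115, 168, 162), (0.2235, 161, 199)]
lip 0.06 [(0.204, 166, 163), (0.2115, 168, 162), (0.2235, 161, 177), (0.245, 175, 199)]
lip 0.07 [(0.1825, 60, 57), (0.1885, 56, 56), (0.202, 60, 154), (0.2115, 163, 162), (0.2235, 161, 180), (0.2435, 180, 174)]
side collarL 0.2 [(0.209, 159, 110), (0.2325, 88, 123)]
side collarL 0.205 [(0.2105, 138, 59), (0.2345, 48, 105)]
side collarL 0.21 [(0.211, 124, 50), (0.238, 57, 111)]
side collarL 0.215 [(0.2095, 113, 59), (0.236, 47, 90)]
side collarM -0.008 [(0.1835, 230, 177), (0.184, 226, 173), (0.208, 140, 104), (0.232, 102, 141)]
side collarM -0.003 [(0.1865, 226, 176), (0.187, 223, 171), (0.2095, 127, 76), (0.235, 80, 137)]
side collarM 0.002 [(0.189, 219, 172), (0.2095, 119, 68), (0.2375, 70, 130)]
side lip 0.14 [(0.2055, 161, 144), (0.212, 149, 205), (0.2435, 187, 149)]
side lip 0.15 [(0.191, 170, 103), (0.2045, 102, 140), (0.2135, 173, 220), (0.232, 233, 210), (0.244, 202, 144)]
side lip 0.16 [(0.1955, 174, 98), (0.2105, 120, 186), (0.2425, 195, 159)]
```

```bash
python3 - <<'E'
from prof import *
T1=np.load('T1.npy');T2=np.load('T2.npy');raw=lambda x,y:(y,479-x)
for n,a,b in(('bl',(385.8,590),(400.5,255.7)),('br',(435.8,601.4),(470,253.5))):
    print(n,tri(ray('wrist',raw(*a),T1),ray('wrist',raw(*b),T2)))
# current wrist frame: collar mask corners
T=T_of('wrist');w=cv2.rotate(np.load('w.npy'),cv2.ROTATE_90_CLOCKWISE)
c=proj('wrist',[M+Rs@[-.016,-.008,0]+[0,0,.214]],T)[0];cx,cy=479-c[1],c[0];print('collar px',cx,cy)
x0,y0=int(cx-70),int(cy-50);g=(w[y0:y0+100,x0:x0+140].max(2)<90).astype(np.uint8)
k,_,st,ce=cv2.connectedComponentsWithStats(g)
j=1+st[1:,4].argmax();print(st[j],ce[j])
h=max(cv2.findContours((_==j).astype(np.uint8),0,2)[0],key=cv2.contourArea);q=cv2.approxPolyDP(h,4,True)[:,0]+[x0,y0];print(q.tolist())
side=lambda u,v:ray('side',(u,v))
# side: middle collar blob now
s=np.load('s.npy');x0,y0=270,190;g=(s[y0:y0+50,x0:x0+45].max(2)<75).astype(np.uint8);k,lab,st,ce=cv2.connectedComponentsWithStats(g)
for j in range(1,k):
    if st[j,4]>30:
        h=max(cv2.findContours((lab==j).astype(np.uint8),0,2)[0],key=cv2.contourArea);print('side',st[j],(cv2.approxPolyDP(h,1.2,True)[:,0]+[x0,y0]).tolist())
# predicted side pixels if collar centre z=.2143 / .219 at measured face corners
for z in(.2143,.219):
    for y in(-.003,-.010):
        P=[np.array([.66,y,z])+Rs@v for v in([-.016,.016,-.012],[-.016,-.016,-.012],[-.016,.016,.012],[.016,.016,-.012])];print(z,y,proj('side',P).round(1).tolist())
E
```

```text
bl (array([0.649 , 0.0093, 0.2024]), [np.float64(0.0026916340049579278), np.float64(0.0026916340049579304)])
br (array([ 0.645 , -0.0231,  0.2028]), [np.float64(0.004533905009325321), np.float64(0.0045339050093253066)])
collar px 444.07242712952177 234.8166640291771
[   0    7  106   80 7831] [52.3333 48.0612]
[[477, 193], [374, 201], [374, 268], [474, 267]]
side [22 20  9 15 92] [[299, 210], [295, 215], [292, 215], [293, 224], [296, 224], [300, 218]]
0.2143 -0.003 [[296.8, 226.4], [302.2, 219.8], [296.6, 216.9], [283.5, 224.1]]
0.2143 -0.01 [[297.7, 224.9], [303.0, 218.3], [297.4, 215.4], [284.4, 222.5]]
0.219 -0.003 [[296.8, 224.6], [302.2, 218.0], [296.5, 215.0], [283.4, 222.2]]
0.219 -0.01 [[297.6, 223.1], [302.9, 216.5], [297.3, 213.5], [284.3, 220.7]]
```

Request:
play_rows([
  [0,0,0,-0.3,0,-0.05,1],
  [0,0,0,-0.6,0,-0.1,1],
  [0,0,0,-0.6,0,-0.1,1],
])

```text
t: 10.68
position: [0.6778, 0.0936, 0.1849]
tcp_rot: [-3.113, 1.396, -3.062]
contact_force: [-0.7, -0.8, -1.0]
gripper_width: 0.0004
```

```bash
sed -i 's/M=np.array(\[.66,-.003,0\])/M=np.array([.662,-.007,0])/' prof.py; python3 prof.py; python3 -c "
from h import *
print(sensors.get_obs()['contact_force'])"
```

```text
10.675 [0.6778 0.0936 0.1849]
collar -0.013 [(0.203, 223, 54), (0.226, 54, 219)]
collar -0.008 [(0.2025, 162, 52), (0.2265, 53, 163)]
collar -0.003 [(0.2025, 161, 51), (0.2265, 51, 160)]
collar 0.003 [(0.2025, 161, 49), (0.2265, 49, 161)]
lip 0.046 [(0.1945, 199, 199), (0.1975, 242, 233), (0.2105, 223, 165), (0.2175, 168, 151), (0.23, 160, 197)]
lip 0.05 [(0.194, 226, 198), (0.1975, 199, 227), (0.2105, 225, 165), (0.2175, 168, 162), (0.23, 160, 199)]
lip 0.055 [(0.2105, 227, 163), (0.2175, 164, 162), (0.23, 160, 197)]
lip 0.06 [(0.2105, 227, 163), (0.2175, 164, 161), (0.23, 160, 198)]
lip 0.07 [(0.21, 186, 161), (0.2175, 165, 161), (0.23, 159, 179), (0.246, 179, 173)]
side collarL 0.2 [(0.2055, 159, 102), (0.228, 96, 120)]
side collarL 0.205 [(0.2075, 130, 50), (0.232, 55, 111)]
side collarL 0.21 [(0.207, 127, 55), (0.234, 51, 104)]
side collarL 0.215 [(0.2065, 105, 53), (0.234, 57, 104)]
side collarM -0.008 [(0.187, 227, 178), (0.205, 134, 92), (0.208, 109, 77), (0.2305, 95, 143)]
side collarM -0.003 [(0.191, 216, 165), (0.2065, 119, 67), (0.2335, 83, 141)]
side collarM 0.002 [(0.194, 206, 155), (0.207, 107, 57), (0.2345, 68, 125)]
side lip 0.14 [(0.2145, 159, 212), (0.2445, 204, 159)]
side lip 0.15 [(0.188, 168, 95), (0.202, 105, 152), (0.215, 173, 220), (0.2455, 207, 151)]
side lip 0.16 [(0.191, 185, 117), (0.2055, 89, 136), (0.215, 174, 219), (0.245, 202, 156)]
[-0.79925864 -0.30968197 -0.34107139]
```

Wrist view: collar 0.2025–0.2265 (middle 0.2145), lip middle ≈ 0.2155, so level within about 1 mm. The side view says the lip is a few mm low, but its steep view makes it less reliable. I'll lower the fingers off the lip, back away and check from a free position.

Request:
play_rows([
  [0,0,0,0.8,0,0.14,1],
  [0,0,0,1.6,0,0.28,1],
  [0,0,0,1.8,0,-1,1],
  [0,0,0,2,0,-3,1],
  [0,0,0,2.3,0,-5,1],
  [0,0,0,2.6,0,-7,1],
  [0,0,0,2.6,0,-8.5,1],
  [0,0,0,1,0,-9.5,1],
  [0,0,0,-1,0,-10,1],
  [0,0,0,-1,0,-10,1],
])

```text
t: 12.02
position: [0.5807, 0.0887, 0.2132]
tcp_rot: [-3.11, 1.398, -3.06]
contact_force: [0.1, -1.3, 0.2]
gripper_width: 0.0004
```

```bash
cat prof.py | sed 's/(.046,.05,.055,.06,.07)/(.05,.06,.07,.09,.11)/' > p2.py; python3 p2.py; python3 - <<'E'
import numpy as np,cv2
w=cv2.rotate(np.load('w.npy'),cv2.ROTATE_90_CLOCKWISE);s=np.load('s.npy')
t=np.hstack([cv2.resize(w,(360,480)),cv2.resize(s[60:360,170:420],(400,480),interpolation=3)])
cv2.imwrite('pics/f.png',t[:,:,::-1])
E
```

```text
12.025 [0.5807 0.0887 0.2132]
collar -0.013 [(0.203, 227, 60), (0.2285, 59, 225)]
collar -0.008 [(0.203, 164, 59), (0.227, 58, 164)]
collar -0.003 [(0.203, 164, 58), (0.227, 57, 163)]
collar 0.003 [(0.2025, 164, 58), (0.227, 57, 164)]
lip 0.05 [(0.1985, 201, 238), (0.2025, 244, 252), (0.2065, 252, 225), (0.2105, 223, 170), (0.216, 170, 246), (0.219, 244, 217), (0.2225, 163, 160), (0.236, 165, 198)]
lip 0.06 [(0.198, 200, 225), (0.202, 243, 252), (0.206, 252, 227), (0.2105, 226, 169), (0.216, 168, 241), (0.219, 245, 201), (0.2225, 164, 159), (0.2365, 164, 199)]
lip 0.07 [(0.2105, 227, 168), (0.216, 168, 237), (0.219, 243, 201), (0.2225, 165, 158), (0.2365, 164, 199)]
lip 0.09 [(0.21, 168, 164), (0.219, 238, 179), (0.222, 173, 151), (0.237, 164, 177)]
lip 0.11 [(0.2105, 188, 162), (0.216, 162, 244), (0.219, 238, 218), (0.223, 171, 165), (0.2365, 166, 183)]
side collarL 0.2 [(0.2055, 166, 107), (0.228, 101, 126)]
side collarL 0.205 [(0.2075, 137, 55), (0.232, 58, 117)]
side collarL 0.21 [(0.207, 134, 58), (0.234, 54, 110)]
side collarL 0.215 [(0.2065, 110, 56), (0.234, 61, 109)]
side collarM -0.008 [(0.187, 234, 186), (0.205, 140, 98), (0.208, 114, 82), (0.23, 95, 145)]
side collarM -0.003 [(0.191, 224, 173), (0.2065, 125, 72), (0.2325, 77, 139)]
side collarM 0.002 [(0.1945, 208, 159), (0.207, 113, 61), (0.2345, 72, 131)]
side lip 0.14 [(0.215, 185, 227), (0.2445, 211, 166)]
side lip 0.15 [(0.188, 176, 101), (0.202, 111, 159), (0.215, 180, 227), (0.2455, 215, 158)]
side lip 0.16 [(0.191, 192, 123), (0.2055, 93, 143), (0.215, 181, 227), (0.245, 209, 163)]
```

View pics/f.png

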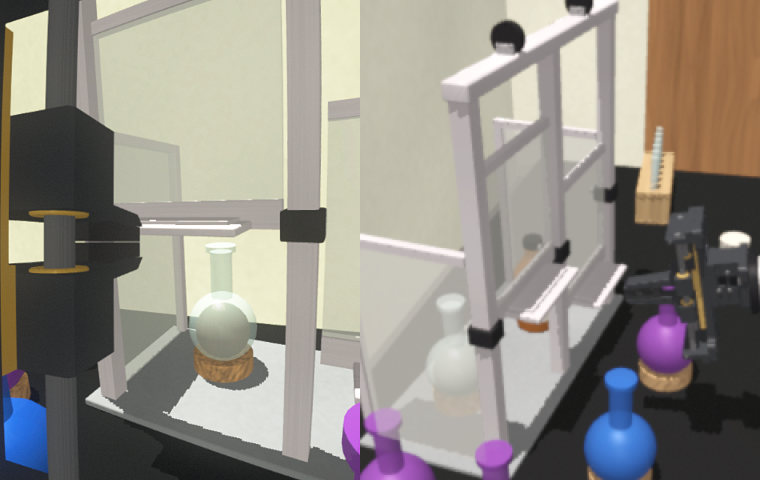

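The window held. From the new height, the lip underside is 0.2105 (middle 0.2155) against a collar middle of 0.215. The flask is undisturbed and the right window is still low. I'll move the hand further away.

Request:
play_rows([
  [0,0,0,-3,0,-2,1],
  [0,0,0,-6,0,-4,1],
  [0,0,0,-9,0,-6,1],
  [0,0,0,-11,0,-8,1],
  [0,0,0,-11,0,-8,1],
  [0,0,0,-11,0,-8,1],
])

```text
t: 12.88
position: [0.5218, 0.0861, 0.3324]
tcp_rot: [-3.118, 1.393, -3.067]
contact_force: [0.8, -0.4, 0.2]
gripper_width: 0.0002
```

```bash
python3 - <<'E'
from prof import *
from cell import manip
o=sensors.get_obs();T=T_of('wrist',o);w=grab_frame('wrist');s=grab_frame('top');print(o['t'],o['position'],o['contact_force'])
for y in(.06,.09):prof(w,'wrist',T,-.048,y,.18,.25,f'lip {y}')
prof(w,'wrist',T,-.016,-.003,.18,.25,'collar')
d=cv2.absdiff(s[:,:,::-1],cv2.imread('pics/top0.png')).max(2)
for n,(x,y) in dict(blue=(237,272),purp=(327,283),beaker=(178,298),jar=(452,315),bottle=(361,190),lipR=(356,240)).items():print(n,np.median(d[y-12:y+12,x-12:x+12]))
print(manip.job_done())
E
```

```text
12.875 [0.5218 0.0861 0.3324] [ 0.7859 -0.3985  0.1664]
lip 0.06 [(0.1845, 192, 226), (0.198, 230, 234), (0.2085, 233, 162), (0.2145, 161, 254), (0.228, 214, 135), (0.24, 137, 162)]
lip 0.09 [(0.195, 70, 228), (0.2095, 224, 160), (0.215, 161, 253), (0.2225, 253, 185), (0.2275, 185, 136), (0.24, 139, 164)]
collar [(0.203, 158, 55), (0.2285, 56, 158)]
blue 3.0
purp 3.0
beaker 3.0
jar 3.0
bottle 3.0
lipR 3.0
the job is handed in; nothing more can be done
None
```

I pushed the left (+y) window, the one with the round flask on its cork ring behind it, up from under its lip. I then lowered the fingers off, moved the hand clear and handed the job in at about 13 s of the 43 s allowed.

- **Result:** in the wrist views the lip's middle sits at z ≈ 0.2145–0.2155 and the collars' middle at ≈ 0.2145–0.2155, so they are level to about 1 mm. The lip held after release, and contact forces were near zero at the end.
- **Other objects:** the blue flask, the purple flask in front of the screen, the beaker, jar, bottle and right window look unchanged in the top picture. The flask looked undisturbed in the last wrist and side pictures.
- **First try missed:** both the wrist and side views put the visible fingertips about 33 mm short of the stated TCP. The first lift therefore went up just in front of the lip without moving it, and I inserted deeper.
- **Disagreement:** the side camera, which looks steeply down, put the lip about 6 mm below the collar middle. I trusted the near-level wrist views instead.
- **Flask contents:** I did not clearly see the brown contents. I chose the flask by its round bulb, flared neck and cork ring, against the black-capped amber bottle behind the right window.

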